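# Clear the packed order from the dispatch bench

### The job

Clear this order off the bench: stand every small parts box upright on the sloped shelf at the back, and hang every empty hand basket by its handle on a double hook of its own on the rail. When all of them are away, log the order by swinging the counter's lever all the way over to its stop and letting it spring back. Leave the blue pen and the hand stamp where they are.

Things in the scene. Friction and masses are not known exactly. Their poses are not given: they have to be found in the camera images.
- box_a: closed cardboard parts box, 90 x 50 x 60 mm (x, y, z of its own frame), about 0.15 kg; origin at the centre of its underside, z up. May be absent (None)
- box_b: closed cardboard parts box, 90 x 50 x 60 mm (x, y, z of its own frame), about 0.15 kg; origin at the centre of its underside, z up. May be absent (None)
- box_c: closed cardboard parts box, 90 x 50 x 60 mm (x, y, z of its own frame), about 0.15 kg; origin at the centre of its underside, z up. May be absent (None)
- basket_a: small sheet-metal hand basket: tray 80 mm (own x) x 110 mm (own y) x 50 mm high with a fixed arch handle of round 10 mm bar rising from the middles of the two short sides; about 0.25 kg; origin at the centre of its underside, z up; front and back alike. May be absent (None)
- basket_b: small sheet-metal hand basket: tray 80 mm (own x) x 110 mm (own y) x 50 mm high with a fixed arch handle of round 10 mm bar rising from the middles of the two short sides; about 0.25 kg; origin at the centre of its underside, z up; front and back alike. May be absent (None)
- basket_a_handle (a point): centre of the straight top bar of basket_a's handle, 140 mm above its underside; axes as the basket's. The bar runs along y, 10 mm thick (sleeved in black rubber 18 mm either side of this point), straight for 45 mm either side. Pinch it here from above, closing along x. May be absent (None)
- basket_b_handle (a point): centre of the straight top bar of basket_b's handle, 140 mm above its underside; axes as the basket's. The bar runs along y, 10 mm thick (sleeved in black rubber 18 mm either side of this point), straight for 45 mm either side. Pinch it here from above, closing along x. May be absent (None)
- hook_rail: fixed steel rail, 322 mm long in y, 190 mm above the bench on two square posts at y = +-155 mm, near the far bench edge (left or right), nothing above it. It carries two double hooks, each of two 8 mm rods that point to -x (the robot), dip to a saddle and turn up at the tips. Origin on the bench top under the rail's middle, z up
- hook_a (a point): where a handle bar's centre rests in the left double hook (axes as hook_rail). The rods lie 28 mm to either side in y, so fingers fit between. Saddle 28 mm long in x centred here, rod tops 5 mm below; open tips 40 mm in front (-x), tops 23 mm above; cross rail 50 mm behind, its top 17 mm above. Bring a bar in from -x, its centre 30 mm or more above this point, and lower it
- hook_b (a point): where a handle bar's centre rests in the right double hook (axes as hook_rail). The rods lie 28 mm to either side in y, so fingers fit between. Saddle 28 mm long in x centred here, rod tops 5 mm below; open tips 40 mm in front (-x), tops 23 mm above; cross rail 50 mm behind, its top 17 mm above. Bring a bar in from -x, its centre 30 mm or more above this point, and lower it
- deck: board of the fixed sloped wooden shelf beside the hook rail (left or right); origin at the centre of its top face, 63 mm above the bench; z normal to it, y along it, x up the slope, away from the robot (rises 0.26 rad). Face 120 mm (x) x 330 mm (y); front lip 10 mm, back lip 15 mm high, ends open. Three boxes fit side by side, 90 mm side along x, at y = -100, 0, 100 mm
- counter: fixed grey bench counter, 80 x 64 mm foot, housing top at 52 mm; origin at the centre of its underside, x forward, z up. A lever stands up from its top
- counter_lever (a joint): lever angle: 0 at rest (it leans 0.4 rad back, to the counter's -x), 0.9 rad at its stop (0.5 rad past upright to the counter's +x). Pivot axis is the counter's y, 50 mm above the counter's origin. A spring returns it; about 1.5 N at the knob moves it, 4 N holds it at the stop
- lever_knob (a point): centre of the 22 mm ball knob at the lever's end, 68 mm from the pivot; push it with the closed fingers from the counter's -x side towards +x
- blue_pen: bystander: blue pen lying flat, 142 mm long (own y), 14 mm thick; origin under its centre
- date_stamp: bystander: standing hand stamp with a wooden foot and a round red handle, 29 x 52 mm, 76 mm high; origin under its centre
Mind the look-alikes: they are no part of the job. What is shaped like the box_a but yellow is not meant.

How it is judged:
On the way, in this order (a step that is already met when the one before it is completed fails the run):
1. every box present stands on the sloped shelf and every basket present hangs on a double hook (x of box_a in the frame of deck between -0.045 and 0.045 m and y of box_a in the frame of deck between -0.165 and 0.165 m and z of box_a in the frame of deck between -0.006 and 0.012 m and angle between the z axis of each of box_a, box_b, box_c and the z axis of deck, either way round below 0.15 rad and angle between each of box_a, box_b, box_c's own z axis and vertical below 0.6 rad and linear speed of each of box_a, box_b, box_c below 0.03 m/s and x of box_b in the frame of deck between -0.045 and 0.045 m and y of box_b in the frame of deck between -0.165 and 0.165 m and z of box_b in the frame of deck between -0.006 and 0.012 m and x of box_c in the frame of deck between -0.045 and 0.045 m and y of box_c in the frame of deck between -0.165 and 0.165 m and z of box_c in the frame of deck between -0.006 and 0.012 m and ((x of basket_a_handle in the frame of hook_a between -0.025 and 0.025 m and y of basket_a_handle in the frame of hook_a between -0.026 and 0.026 m and z of basket_a_handle in the frame of hook_a between -0.008 and 0.012 m) or (x of basket_a_handle in the frame of hook_b between -0.025 and 0.025 m and y of basket_a_handle in the frame of hook_b between -0.026 and 0.026 m and z of basket_a_handle in the frame of hook_b between -0.008 and 0.012 m)) and angle between each of basket_a, basket_b's own z axis and vertical below 0.35 rad and linear speed of each of basket_a, basket_b below 0.3 m/s and ((x of basket_b_handle in the frame of hook_a between -0.025 and 0.025 m and y of basket_b_handle in the frame of hook_a between -0.026 and 0.026 m and z of basket_b_handle in the frame of hook_a between -0.008 and 0.012 m) or (x of basket_b_handle in the frame of hook_b between -0.025 and 0.025 m and y of basket_b_handle in the frame of hook_b between -0.026 and 0.026 m and z of basket_b_handle in the frame of hook_b between -0.008 and 0.012 m))), for 0.3 s.
2. then the counter's lever is swung to its stop (value of joint counter_lever above 0.82 rad), for 0.05 s.
3. and let spring back (value of joint counter_lever below 0.08 rad), for 0.2 s.
At the end, for the whole second after the job is handed in: Each box stands still on the sloped board, underside within 10 mm of it, square to it within 0.15 rad; each basket hangs upright (0.35 rad, may sway), handle centre within 25 mm (x), 26 mm (y) and about 10 mm (z) of a hook's resting place; lever at rest (under 0.08 rad) (all of step 1 and value of joint counter_lever below 0.08 rad); the robot touches nothing.
It fails at once if the blue pen is moved more than 3 cm (distance of blue_pen from where it was at the start of the episode above 0.03 m).
It fails at once if the date stamp is moved more than 3 cm (distance of date_stamp from where it was at the start of the episode above 0.03 m).
Of box_a, box_b, box_c only 2 to 3 are there at a start; the rules pass over those that are not, and their reading is None.
Of basket_a, basket_b only 1 to 2 are there at a start; the rules pass over those that are not, and their reading is None.
At some moment in a run one of basket_a, basket_b may be knocked a few centimetres aside while the robot is not near it.
It also fails if it takes over 210 s, if anything falls off the work surface, if the arm or the gripper's body presses on something with over 40 N, if the wrist force passes 120 N, or if a joint passes its speed limit or range.

### The arm

A 6-joint arm with a two-finger parallel gripper is mounted at the origin on the work surface; the furniture and walls round the work are solid. World frame = base frame: x ahead of the robot, y to its left, z up, the work surface at z = 0. Lengths are in m, angles in rad, forces in N, time in s.
With the tool pointing down it reaches from about 0.25 to 0.775 m from the base axis. Payload 4 kg.
Tool frame: the origin (TCP) lies between the finger pads; the fingertips stand manip.tcp_to_tips ahead of it and the grasp point (between the pads) lies 5 mm behind it (manip.tcp_to_tips is the distance from the TCP to the fingertips, in m); z points along the fingers, y is the line along which they close (so a half turn about z gives the same grasp; the last joint's range is limited). The gripper opens to 85 mm and grips with 20 to 120 N. Pads are 22 mm wide; open, the fingers measure 114 mm over their backs; the gripper's body (76 mm by 85 mm) begins 54 mm behind the grasp point. The pads swing forward as they close: fully open they stand 13 mm farther back than shut.
Start: joints at [1.132, 0.087, 1.371, -0, 1.684, -0.103], TCP at [0.181, 0.519, 0.245] pointing down, gripper open.
Joint ranges: [-3.1, 3.1], [-0.76, 2.03], [0.27, 2.55], [-1.08, 4.22], [0.17, 2.65], [-2.57, 2.57]. Speed limits (rad/s): [2.79, 2.79, 3.14, 3.14, 3.14, 3.14].

### API

Orientations are given as a rotation vector (axis times angle).
In Python, from rig import manip, imaging, workorder gives the robot as it stands.
- The arm moves only by the shell command python3 -m creep 'ROWS' [OPENING] [FORCE]. ROWS is JSON, a list of rows, each a list of 4 numbers: the shift along the tool's x, y, z in mm, then the turn about the tool's z in rad. A call has 1 to 8 rows; each row shifts and turns the commanded pose from where the row before left it, along the tool's axes as they then stand; what a row does not reach is not made up. A row lasts 1/8 s, in which the tool goes at most 62.5 mm and 10.7 degrees, less where a joint would pass 70% of its speed; a pose out of reach is approached as far as the arm can. A call with a gripper value outside its range is refused whole. OPENING is the opening, from 0 (shut) to 1 (fully open), set as the call begins (- or left out, the last holds). The fingers move at their own pace and stop on an object; FORCE is the grip in N (left out, the last holds). Time passes only in rows, so rows that do not move let the fingers close. It gives the time, the measured TCP pose, the force, the opening and the grip force at its end, in the units of the state.
- manip.read_state(): the state, without advancing time (a new reading comes with each control period).
- imaging.get_image(name): name is "side" or "top"; returns the picture (384x512x3 uint8, blue, green, red); there is no depth.
- imaging.calibration(name): a dict with "K" (3x3 intrinsics, pixels), "cam_to_world" (4x4, takes a point from camera to world coordinates). Camera axes: x right, y up, looking along -z (the intrinsics and any distortion apply to the point x, -y, -z); pixel columns grow to the right and rows downward; lengths in m; the calibration is good to about 2 mm. A picture is of the moment at which its call begins. calibration takes no time and is no camera call.
- workorder.finish_job(): hands the job in; it is judged then, once.
The state is a dict: "time_s": time; "joint_pos": joint angles; "joint_vel": joint speeds; "joint_efforts": joint torques, N m; "tcp_pos": TCP position; "ee_rot": TCP orientation; "contact_force": force on the tool from outside, world axes, zero at the start; "torque": the same for the moment, N m; "finger_gap": opening from 0.0 (shut) to 1.0 (fully open); "finger_force": force on a finger pad.
Only numpy, scipy, OpenCV 4.12 (cv2) and the standard library are available. Lean on these libraries where they do the work, as an engineer would, in place of code of your own. Each camera call takes 0.05 s, during which the arm holds its last target. There are 200 camera calls.

## Working session

There is one attempt and no reset: what is moved stays moved. The work goes in short steps, Python scripts to look and compute and a shell command to move; the robot and the scene stay as the last step left them, time stands still between calls to the robot, and variables do not carry over. Pictures are saved under pics/ and viewed, at most 16 in all, crops included, and the job is handed in when it is done.

```bash
ls; mkdir -p pics; cat > h.py <<'E'
import numpy as np, cv2
from rig import manip, imaging, workorder
def snap(n,f):
    im=imaging.get_image(n); cv2.imwrite('pics/'+f+'.png',im); return im
def ray(n,u,v):
    c=imaging.calibration(n);K=np.array(c['K']);T=np.array(c['cam_to_world'])
    p=cv2.undistortPoints(np.array([[[u,v]]],float),K,np.array(c['dist'],float) if 'dist' in c else None)[0,0]
    d=T[:3,:3]@np.array([p[0],-p[1],-1]); return T[:3,3],d/np.linalg.norm(d)
def onz(n,u,v,z):
    o,d=ray(n,u,v); return o+d*(z-o[2])/d[2]
def tri(a,b):
    (o1,d1),(o2,d2)=ray('top',*a),ray('side',*b)
    A=np.stack([d1,-d2],1);t=np.linalg.lstsq(A,o2-o1,rcond=None)[0]
    p,q=o1+t[0]*d1,o2+t[1]*d2; return (p+q)/2,np.linalg.norm(p-q)
def proj(n,P):
    c=imaging.calibration(n);K=np.array(c['K']);T=np.linalg.inv(np.array(c['cam_to_world']))
    q=T[:3,:3]@np.array(P,float)+T[:3,3];return np.round([K[0,0]*q[0]/-q[2]+K[0,2],K[1,1]*-q[1]/-q[2]+K[1,2]],1)
E
python3 - <<'E'
from h import *
for n in('top','side'):
    snap(n,n+'0'); print({k:np.round(v,3).tolist() for k,v in imaging.calibration(n).items()})
s=manip.read_state(); print(s,manip.tcp_to_tips)
E
```

```text
pics
{'K': [[481.047, 0.0, 256.686], [0.0, 481.047, 189.883], [0.0, 0.0, 1.0]], 'cam_to_world': [[-0.036, 0.977, -0.21, 0.22], [-0.999, -0.036, 0.005, -0.005], [-0.003, 0.21, 0.978, 1.325], [0.0, 0.0, 0.0, 1.0]]}
{'K': [[488.356, 0.0, 252.129], [0.0, 488.356, 191.156], [0.0, 0.0, 1.0]], 'cam_to_world': [[-0.35, -0.739, 0.575, 1.278], [0.937, -0.275, 0.217, 0.284], [-0.002, 0.615, 0.788, 1.24], [0.0, 0.0, 0.0, 1.0]]}
{'time_s': 0.1, 'joint_pos': array([ 1.13189736e+00,  8.78732614e-02,  1.37209331e+00,  5.40080388e-05,
        1.68359397e+00, -1.03104554e-01]), 'joint_vel': array([-0.0017149 , -0.00311759, -0.0043518 ,  0.00099122,  0.00043023,
        0.00043726]), 'joint_efforts': array([ 2.71192963e-03, -3.53015041e+01, -3.14218891e+01, -1.95508137e-04,
        7.87858997e-03, -1.14206788e-06]), 'tcp_pos': array([0.18105051, 0.5189101 , 0.2442654 ]), 'ee_rot': array([-5.24883721e-01, -3.09684649e+00,  2.95521957e-03]), 'contact_force': array([ 0.48583173, -0.16911743, -0.36921892]), 'torque': array([-0.01712605, -0.00350972, -0.04076994]), 'finger_force': 0.0, 'finger_gap': 1.001384113455719} 0.014
```

View pics/top0.png

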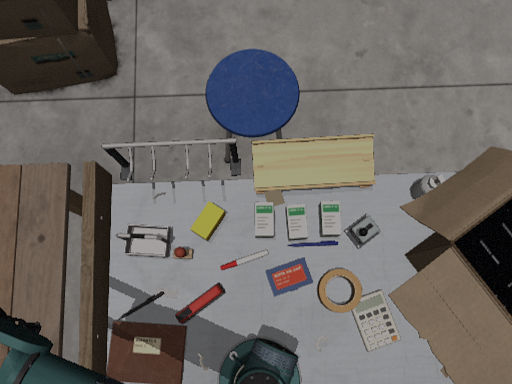

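View pics/side0.png

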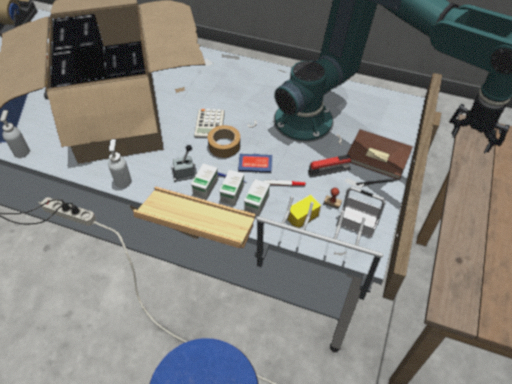

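The top view shows three white/green boxes at about (264,220), (297,222) and (330,219), with the pen at (313,244) just in front of them. One basket is at (150,240) with the stamp beside it at (183,253). The hook rail runs (103–240,145), the shelf is at (313,160) and the counter at (363,231). In the side view the same things appear around (200–260,180), (362,210), (318,235), (195,215) and (183,165). Next I'll zoom in on both.

```bash
python3 - <<'E'
import cv2
a=cv2.imread('pics/top0.png')[130:270,95:395]; cv2.imwrite('pics/tc.png',cv2.resize(a,(798,372),interpolation=cv2.INTER_CUBIC))
b=cv2.imread('pics/side0.png')[130:280,130:420]; cv2.imwrite('pics/sc.png',cv2.resize(b,(798,413),interpolation=cv2.INTER_CUBIC))
E
```

```text
(no output)
```

View pics/tc.png

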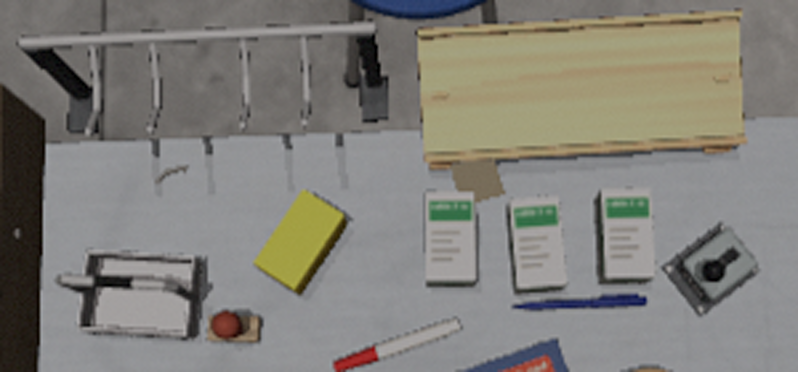

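View pics/sc.png

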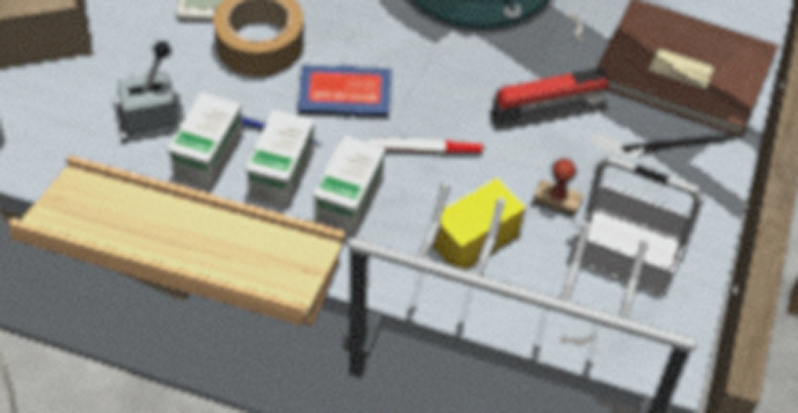

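Zoomed in: the boxes are upright, long side along x, with their tops showing. The basket is at the left with its bar roughly along y. The lever knob is dark, at crop (712,270). There is only one basket. Now I'll measure the positions.

```bash
python3 - <<'E'
from h import *
a=cv2.imread('pics/top0.png').astype(int)
for u in (264,297,330):
    print(u,[tuple(x) for x in a[198:242:1,u]][::1])
print([tuple(x) for x in a[222,250:350]])
T=lambda x,y:(95+x/2.66,130+y/2.657); S=lambda x,y:(130+x/2.7517,130+y/2.753)
R=lambda p:np.round(p,4)
print('handle',tri(T(120,282),S(652,176)))
print('handle ends',R(onz('top',*T(75,281),.14)),R(onz('top',*T(172,285),.14)),R(onz('side',*S(606,163),.14)),R(onz('side',*S(694,192),.14)))
print('knob',tri(T(712,270),S(163,48)))
for n,p in dict(shelfFL=(428,157),FR=(743,138),BL=(420,32),BR=(740,14)).items(): print(n,R(onz('top',*T(*p),.063)))
for n,t,s in [('hook1',(91,131),(641,246)),('2',(152,126),(587,228)),('3',(243,123),(499,203)),('4',(305,121),(444,187))]: print(n,tri(T(*t),S(*s)))
print('rail ends',tri(T(22,43),S(690,346)),tri(T(374,29),S(352,243)))
for n,p in dict(ctrL=(664,269),ctrT=(722,224),ctrR=(758,266),ctrB=(698,314)).items(): print(n,R(onz('top',*T(*p),.03)))
print('fence top', [R(onz('top',*p,z)) for p in [(110,170),(100,380)] for z in (0,.1,.2)])
print('stamp',tri(T(227,322),S(565,168)))
E
```

```text
264 [(np.int64(152), np.int64(148), np.int64(145)), (np.int64(151), np.int64(147), np.int64(145)), (np.int64(151), np.int64(147), np.int64(147)), (np.int64(148), np.int64(147), np.int64(146)), (np.int64(155), np.int64(155), np.int64(158)), (np.int64(160), np.int64(161), np.int64(165)), (np.int64(160), np.int64(162), np.int64(167)), (np.int64(125), np.int64(140), np.int64(126)), (np.int64(80), np.int64(117), np.int64(66)), (np.int64(96), np.int64(128), np.int64(87)), (np.int64(91), np.int64(123), np.int64(80)), (np.int64(75), np.int64(113), np.int64(57)), (np.int64(71), np.int64(109), np.int64(53)), (np.int64(70), np.int64(110), np.int64(52)), (np.int64(79), np.int64(116), np.int64(64)), (np.int64(138), np.int64(149), np.int64(145)), (np.int64(161), np.int64(162), np.int64(166)), (np.int64(161), np.int64(162), np.int64(165)), (np.int64(150), np.int64(154), np.int64(158)), (np.int64(134), np.int64(139), np.int64(143)), (np.int64(149), np.int64(151), np.int64(156)), (np.int64(158), np.int64(162), np.int64(165)), (np.int64(133), np.int64(138), np.int64(143)), (np.int64(146), np.int64(146
[... 10367 characters left out ...]
64(0.0011816436635551997))
4 (array([0.5017359 , 0.10224999, 0.19670841]), np.float64(0.0018062267083431285))
rail ends (array([0.58851801, 0.36358249, 0.18747307]), np.float64(0.00030960657996862405)) (array([0.58953251, 0.03830668, 0.18787755]), np.float64(0.003233032403267614))
ctrL [ 0.3754 -0.2451  0.03  ]
ctrT [ 0.4194 -0.3078  0.03  ]
ctrR [ 0.375  -0.3408  0.03  ]
ctrB [ 0.3286 -0.276   0.03  ]
fence top [array([0.5777, 0.4032, 0.    ]), array([0.5507, 0.3724, 0.1   ]), array([0.5237, 0.3415, 0.2   ]), array([0.0144, 0.4132, 0.    ]), array([0.0299, 0.3816, 0.1   ]), array([0.0454, 0.35  , 0.2   ])]
stamp (array([0.33373411, 0.19561932, 0.06664163]), np.float64(0.005077497482521919))
```

```bash
cat >> h.py <<'E'
R4=lambda p:np.round(p,4).tolist()
def blobs(m,amin=30):
    n,l,st,ce=cv2.connectedComponentsWithStats(m.astype(np.uint8)*255); return [(st[i],ce[i],l==i) for i in range(1,n) if st[i][4]>=amin]
def boxes(im,z):
    a=im.astype(int); b,g,r=a[...,0],a[...,1],a[...,2]
    m=(((r-b>=1)&(r-b<9)&(g>118)&(g-r<4))|((g-r>8)&(g-b>8)))
    m=cv2.morphologyEx(m.astype(np.uint8),cv2.MORPH_CLOSE,np.ones((3,3)));m=cv2.morphologyEx(m,cv2.MORPH_OPEN,np.ones((3,3)))
    m[:195]=0;m[250:]=0;m[:,:245]=0;m[:,:][:,350:]=0
    for s,c,l in blobs(m,150):
        cs=max(cv2.findContours(l.astype(np.uint8),0,1)[0],key=cv2.contourArea)[:,0]
        w=np.array([onz('top',x,y,z)[:2] for x,y in cs])
        (c,sz,an)=cv2.minAreaRect((w*1000).astype(np.float32)); print('box',R4(c),R4(sz),an,s.tolist())
E
python3 - <<'E'
from h import *
t=cv2.imread('pics/top0.png');s=cv2.imread('pics/side0.png')
boxes(t,.06)
def dark(im,x0,x1,y0,y1,n,z):
    for st,c,l in blobs(im[y0:y1,x0:x1].max(2)<60,5):
        print(n,st.tolist(),np.round(c+[x0,y0],1),R4(onz(n,*(c+[x0,y0]),z)))
dark(t,120,165,225,250,'top',.14); dark(s,355,385,180,205,'side',.14)
dark(t,350,375,220,240,'top',.113); dark(s,180,197,140,155,'side',.113)
T=lambda x,y:(95+x/2.66,130+y/2.657)
for n,p,z in [('FL',(428,157),.057),('FR',(743,138),.057),('BL',(420,32),.093),('BR',(740,14),.093)]: print(n,R4(onz('top',*T(*p),z)))
for z in (0,.05,.1,.15,.2): print(z,[proj(n,(x,.405,z)).tolist() for n in('side','top') for x in (.2,.5)])
from scipy.spatial.transform import Rotation as R
print(R4(R.from_rotvec(manip.read_state()['ee_rot']).as_matrix()))
E
```

```text
box [410.0235, -205.7456] [50.312, 89.5792] 89.16370391845703 [321, 201, 21, 34, 636]
box [413.7418, -28.2909] [48.0833, 88.5301] 87.93121337890625 [255, 202, 19, 34, 641]
box [405.0327, -115.0579] [90.5855, 50.1395] 1.8608577251434326 [287, 204, 21, 34, 637]
top [2, 1, 23, 24, 134] [132.  236.5] [0.3682, 0.3009, 0.14]
top [26, 2, 9, 1, 9] [150. 227.] [0.3901, 0.2567, 0.14]
top [41, 13, 4, 4, 10] [162.8 239.3] [0.3584, 0.2248, 0.14]
side [10, 1, 20, 4, 33] [373.2 182.1] [0.3218, 0.2978, 0.14]
side [7, 11, 9, 5, 13] [365.9 193.1] [0.3688, 0.2868, 0.14]
top [0, 0, 11, 20, 52] [353.8 232.2] [0.3621, -0.2528, 0.113]
top [9, 4, 14, 12, 86] [364.6 229.9] [0.367, -0.2804, 0.113]
side [7, 6, 4, 5, 15] [188.3 147.9] [0.364, -0.2751, 0.113]
FL [0.4947, -0.0095, 0.057]
FR [0.5029, -0.3303, 0.057]
BL [0.616, -0.0059, 0.093]
BR [0.6232, -0.3292, 0.093]
0 [[405.6, 190.9], [387.9, 268.3], [105.3, 306.5], [108.6, 196.8]]
0.05 [[409.6, 181.1], [391.8, 259.5], [99.3, 307.0], [103.0, 193.2]]
0.1 [[413.7, 170.8], [395.9, 250.2], [92.8, 307.6], [96.9, 189.3]]
0.15 [[418.0, 159.9], [400.3, 240.3], [85.7, 308.2], [90.4, 185.1]]
0.2 [[422.6, 148.4], [405.0, 229.7], [78.0, 308.8], [83.3, 180.5]]
[[-0.9442, 0.3295, -0.0009], [0.3295, 0.9441, -0.0018], [0.0003, -0.002, -1.0]]
```

```bash
cat > to.py <<'E'
# usage: to.py x y z ydeg -> remaining shift in tool axes now (mm), and turn (rad) wanted so tool y points at ydeg (mod 180)
import sys,numpy as np
from rig import manip
from scipy.spatial.transform import Rotation as R
s=manip.read_state();M=R.from_rotvec(s['ee_rot']).as_matrix();p=np.array(s['tcp_pos'])
x,y,z,a=map(float,sys.argv[1:5])
h=np.degrees(np.arctan2(M[1,1],M[0,1])); t=(h-a+90)%180-90
print('tcp',np.round(p,4),'yaw',round(h,2),'j6',round(s['joint_pos'][5],2),'| now-axes mm',np.round(M.T@(np.array([x,y,z])-p)*1000,1),'turn',round(np.radians(t),3))
th=np.radians(t);C=np.array([[np.cos(th),-np.sin(th),0],[np.sin(th),np.cos(th),0],[0,0,1]])
print('after-turn axes mm',np.round((M@C).T@(np.array([x,y,z])-p)*1000,1),'F',np.round(s['contact_force'],1),'gap',round(s['finger_gap'],3),'ff',round(s['finger_force'],1))
E
python3 -m creep '[[0,0,-20,0.163],[0,0,-20,0.163],[0,0,-20,0.163],[0,0,-20,0.163],[0,0,-20,0.163],[0,0,-20,0.163],[0,0,-20,0.163],[0,0,-20,0.163]]' 1 40
python3 to.py .368 .287 .22 -4
```

```text
time_s: 1.1
tcp_pos: [0.1812, 0.5192, 0.4053]
ee_rot: [2.302, 2.137, -0.002]
contact_force: [0.3, -0.3, -0.0]
finger_gap: 0.999
finger_force: 0.0
tcp [0.1812 0.5192 0.4053] yaw -4.26 j6 1.21 | now-axes mm [-217.4  203.6  185.5] turn -0.005
after-turn axes mm [-218.4  202.6  185.5] F [ 0.3 -0.3 -0. ] gap 0.999 ff 0.0
```

```bash

python3 -m creep '[[-27,25.5,0,0],[-27,25.5,0,0],[-27,25.5,0,0],[-27,25.5,10,0],[-27,25.5,20,0],[-27,25.5,30,0],[-27,25.5,40,0],[-28,24.5,40,0]]' >/dev/null
python3 to.py .368 .287 .135 -4
python3 - <<'E'
from h import *
t=snap('top','t1');s=snap('side','s1')
o=np.hstack([cv2.resize(t[215:275,105:205],(400,240),interpolation=2),cv2.resize(s[165:225,320:420],(400,240),interpolation=2)]);cv2.imwrite('pics/v1.png',o)
print(proj('top',(.368,.287,.14)),proj('side',(.368,.287,.14)))
E
```

```text
tcp [0.3693 0.2877 0.2637] yaw -3.95 j6 0.61 | now-axes mm [ -0.8  -1.2 128.7] turn 0.001
after-turn axes mm [ -0.8  -1.2 128.7] F [ 0.3  0.6 -0.7] gap 1.001 ff 0.0
[137.6 236.3] [366.  192.9]
```

View pics/v1.png

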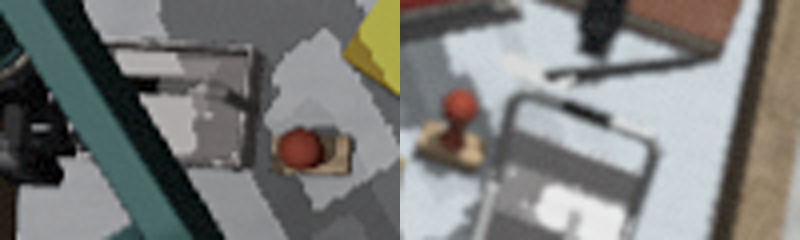

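The side view shows the sleeve still at about (366,193), where I predicted it, so the basket hasn't been knocked. Going down to grip it.

```bash

python3 -m creep '[[-1,-1,32,0],[0,0,32,0],[0,0,32,0],[0,0,20,0],[0,0,12.5,0],[0,0,0,0]]' | tail -4
python3 -m creep '[[0,0,0,0],[0,0,0,0],[0,0,0,0],[0,0,0,0],[0,0,0,0],[0,0,0,0]]' 0 60
python3 -m creep '[[0,0,-10,0],[0,0,-20,0],[0,0,-30,0],[0,0,-30,0],[0,0,-30,0],[0,0,0,0]]' 
python3 to.py .46 .27 .255 0
```

```text
ee_rot: [-2.296, -2.144, 0.001]
contact_force: [-0.5, 0.8, 0.6]
finger_gap: 1.0
finger_force: 0.0
time_s: 3.7
tcp_pos: [0.368, 0.2882, 0.1371]
ee_rot: [-2.297, -2.143, -0.002]
contact_force: [0.2, 2.0, -0.3]
finger_gap: 0.091
finger_force: 58.4
time_s: 4.45
tcp_pos: [0.3686, 0.2884, 0.2594]
ee_rot: [2.296, 2.143, 0.008]
contact_force: [0.4, 0.2, -4.0]
finger_gap: 0.095
finger_force: 58.5
tcp [0.3686 0.2884 0.2594] yaw -3.96 j6 0.61 | now-axes mm [-12.   92.4   4.8] turn -0.069
after-turn axes mm [-18.4  91.3   4.8] F [ 0.4  0.2 -4. ] gap 0.095 ff 58.5
```

```bash

python3 -m creep '[[-9,20,0,-0.035],[-9,30,0,-0.034],[0,30,8,0],[0,30,8,0],[0,30,8,0],[0,20,8,0],[0,10,7,0],[0,0,0,0]]' | tail -3
python3 to.py .5405 .27 .17 0
python3 - <<'E'
from h import *
s=snap('side','s2'); cv2.imwrite('pics/v2.png',cv2.resize(s[150:270,300:430],(780,720)[:1]+(590,),interpolation=2))
E
```

```text
contact_force: [-0.1, 0.3, -2.4]
finger_gap: 0.089
finger_force: 58.5
tcp [0.5359 0.2671 0.2152] yaw -0.02 j6 0.37 | now-axes mm [ 3.   4.8 45.2] turn -0.0
after-turn axes mm [ 3.   4.8 45.2] F [-0.1  0.3 -2.4] gap 0.089 ff 58.5
```

View pics/v2.png

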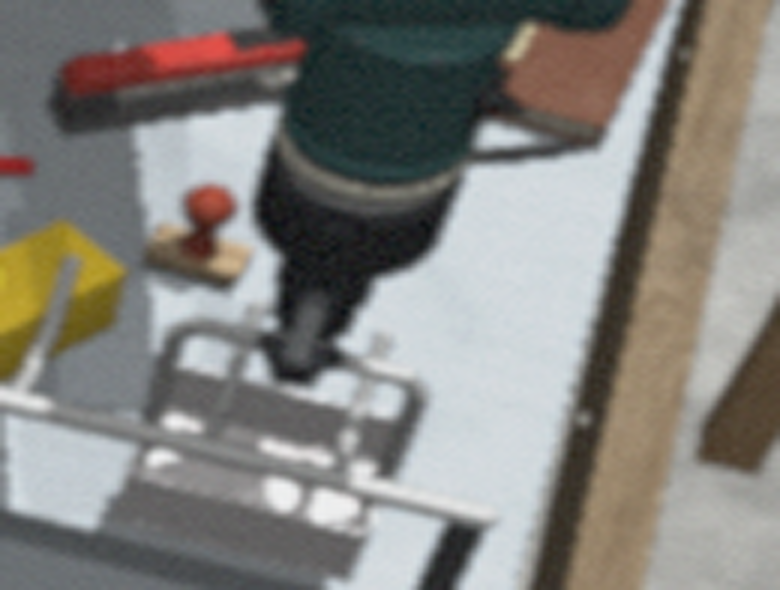

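The basket is in the gripper over the left double hook, with the rods on either side of the fingers, at crop (240,380) and (360,400). Lowering it.

```bash

python3 -m creep '[[3,5,0,0],[0,0,12,0],[0,0,12,0],[0,0,10,0],[0,0,6,0],[0,0,4,0],[0,0,0,0]]' | tail -3
python3 to.py .5405 .27 .17 0
```

```text
contact_force: [-2.1, -1.8, 3.4]
finger_gap: 0.091
finger_force: 59.2
tcp [0.5417 0.2705 0.1756] yaw -0.0 j6 0.37 | now-axes mm [-0.5 -1.2  5.6] turn -0.0
after-turn axes mm [-0.5 -1.2  5.6] F [-2.1 -1.8  3.4] gap 0.091 ff 59.2
```

```bash

python3 -m creep '[[0,0,0,0],[0,0,0,0],[0,0,0,0],[0,0,0,0]]' 0.5 | tail -3
python3 -m creep '[[0,0,-20,0],[0,0,-30,0],[0,0,-40,0],[0,0,-50,0],[0,-50,-40,0],[0,-50,0,0],[0,-50,0,0],[0,0,0,0]]' | tail -3
python3 - <<'E'
from h import *
t=snap('top','t3');s=snap('side','s3')
o=np.hstack([cv2.resize(t[130:250,95:215],(400,400),interpolation=2),cv2.resize(s[180:300,290:410],(400,400),interpolation=2)]);cv2.imwrite('pics/v3.png',o)
E
```

```text
contact_force: [0.7, 0.2, 0.8]
finger_gap: 0.503
finger_force: 0.0
contact_force: [0.6, -0.4, -0.1]
finger_gap: 0.5
finger_force: 0.0
```

View pics/v3.png

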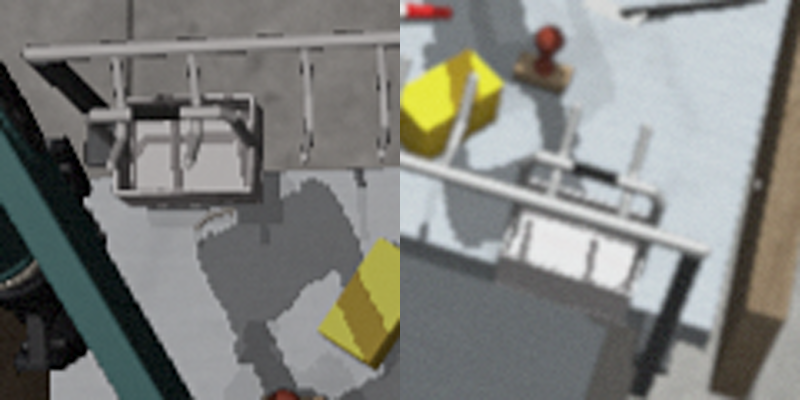

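The basket hangs in the left hook, with the sleeve at about (141,164) in top and (348,232) in side. I'll measure that and plan the move to the first box.

```bash
python3 -c "
from h import *
print(tri((141.5,163.6),(348.5,231.6)))"; python3 to.py .414 -.028 .20 88; python3 to.py .405 -.115 .2 92
```

```text
(array([0.54229927, 0.27107762, 0.18048462]), np.float64(0.0014302183921949209))
tcp [0.393  0.2706 0.3533] yaw 0.03 j6 0.48 | now-axes mm [-298.7   20.6  153.1] turn -1.535
after-turn axes mm [ -31.1 -297.8  153.1] F [-0.3 -0.2  0.3] gap 0.499 ff 0.0
tcp [0.393  0.2706 0.3533] yaw 0.03 j6 0.48 | now-axes mm [-385.7   11.6  153.1] turn 1.536
after-turn axes mm [ -1.7 385.9 153.1] F [-0.3 -0.2  0.3] gap 0.499 ff 0.0
```

```bash

python3 -m creep '[[-50,3.5,0,0],[-50,3.5,0,0],[-50,3.5,0,0],[-50,3.5,0,0],[-50,3.5,0,0],[-48,3,0,0],[0,0,0,0.18],[0,0,0,0.18]]' 0.85 >/dev/null
python3 -m creep '[[0,0,0,0.18],[0,0,0,0.18],[0,0,30,0.18],[0,0,30,0.18],[0,0,30,0.18],[0,0,30,0.18],[0,0,30,0.166],[0,0,0,0]]' >/dev/null
python3 to.py .414 -.028 .030 -92
```

```text
tcp [ 0.4126 -0.0279  0.1999] yaw -91.97 j6 1.4 | now-axes mm [  2.5   0.2 169.9] turn 0.001
after-turn axes mm [  2.5   0.2 169.9] F [-0.4 -0.1 -0.4] gap 0.847 ff 0.0
```

```bash
python3 - <<'E'
from h import *
t=snap('top','t4');s=snap('side','s4')
o=np.hstack([cv2.resize(t[180:280,230:350],(400,333),interpolation=2),cv2.resize(s[140:240,170:290],(400,333),interpolation=2)]);cv2.imwrite('pics/v4.png',o)
E
```

```text
(no output)
```

View pics/v4.png

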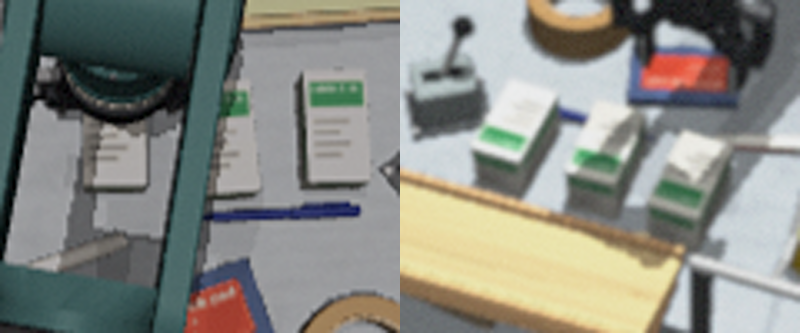

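The gripper is above the left box and the other boxes haven't moved. Going down to grip it.

```bash

python3 -m creep '[[2,0,40,0],[0,0,40,0],[0,0,40,0],[0,0,25,0],[0,0,14,0],[0,0,8,0],[0,0,0,0]]' | tail -3
python3 -m creep '[[0,0,0,0],[0,0,0,0],[0,0,0,0],[0,0,0,0],[0,0,0,0]]' 0 35 | tail -5
python3 -m creep '[[0,0,-10,0],[0,0,-30,0],[0,0,-40,0],[0,0,-40,0],[0,0,0,0]]' |tail -3
python3 to.py .559 -.070 .15 -90
```

```text
contact_force: [-0.1, 0.8, -0.3]
finger_gap: 0.85
finger_force: 0.0
tcp_pos: [0.4165, -0.0278, 0.0371]
ee_rot: [3.141, -0.055, 0.004]
contact_force: [0.0, 0.2, 6.2]
finger_gap: 0.58
finger_force: 38.5
contact_force: [0.7, -0.4, -1.5]
finger_gap: 0.581
finger_force: 37.9
tcp [ 0.4173 -0.0279  0.1594] yaw -92.01 j6 1.4 | now-axes mm [143.   37.1  10.4] turn -0.035
after-turn axes mm [141.6  42.1  10.4] F [ 0.7 -0.4 -1.5] gap 0.581 ff 37.9
```

```bash

python3 -m creep '[[20,9,0,-0.03],[35,11,0,-0.031],[35,11,0,0],[35,11,0,0],[15,2,0,0],[0,0,20,0],[0,0,15,0],[0,0,0,0]]' |tail -3
python3 to.py .560 -.070 .112 -88.5
```

```text
contact_force: [-0.9, -0.1, -2.7]
finger_gap: 0.58
finger_force: 37.8
tcp [ 0.5535 -0.0696  0.1182] yaw -88.51 j6 1.32 | now-axes mm [6.5 0.6 6.1] turn -0.0
after-turn axes mm [6.5 0.6 6.1] F [-0.9 -0.1 -2.7] gap 0.58 ff 37.8
```

```bash

python3 -m creep '[[6,0,0,0],[0,0,4,0],[0,0,4,0],[0,0,3,0],[0,0,0,0]]' |egrep 'tcp|force'
python3 -m creep '[[0,0,3,0],[0,0,3,0],[0,0,0,0]]' |egrep 'tcp|force'
```

```text
tcp_pos: [0.5618, -0.0701, 0.1117]
contact_force: [-3.4, 0.1, 3.9]
finger_force: 38.6
tcp_pos: [0.5614, -0.0701, 0.1108]
contact_force: [-14.4, 2.4, 23.7]
finger_force: 41.0
```

```bash

python3 -m creep '[[0,0,-4,0],[0,0,0,0]]' - 20 |egrep 'tcp|force'
python3 -m creep '[[0,0,0,0],[0,0,0,0],[0,0,0,0],[0,0,0,0]]' 0.85 |egrep 'tcp|force'
python3 -m creep '[[0,0,-30,0],[0,0,-50,0],[-20,0,-40,0],[-50,10,0,0],[-50,40,0,0],[-20,30,0,0],[0,0,0,0]]' |egrep 'tcp|force'
python3 to.py .405 -.115 .034 -88.2
python3 - <<'E'
from h import *
t=snap('top','t5');s=snap('side','s5')
o=np.hstack([cv2.resize(t[120:260,240:400],(400,350),interpolation=2),cv2.resize(s[140:280,120:280],(400,350),interpolation=2)]);cv2.imwrite('pics/v5.png',o)
E
```

```text
tcp_pos: [0.5616, -0.0702, 0.1111]
contact_force: [-7.3, 1.6, 12.0]
finger_force: 39.6
tcp_pos: [0.5616, -0.0701, 0.1074]
contact_force: [0.1, 0.3, 0.6]
finger_force: 0.0
tcp_pos: [0.4238, -0.1542, 0.228]
contact_force: [0.6, -0.1, -0.4]
finger_force: 0.0
tcp [ 0.4238 -0.1542  0.228 ] yaw -88.75 j6 1.07 | now-axes mm [-18.  -39.7 194. ] turn -0.01
after-turn axes mm [-17.7 -39.8 194. ] F [ 0.6 -0.1 -0.4] gap 0.851 ff 0.0
```

View pics/v5.png

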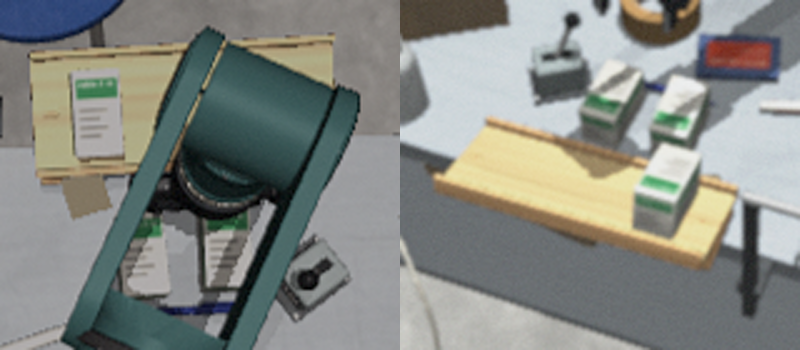

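Box 1 sits flat on the shelf at its left end, between the lips. Now box B.

```bash

python3 -m creep '[[-18,-40,0,-0.01],[0,0,50,0],[0,0,50,0],[0,0,0,0]]' >/dev/null; python3 to.py .405 -.115 .034 -88.2
```

```text
tcp [ 0.4031 -0.1107  0.1234] yaw -87.84 j6 1.13 | now-axes mm [ 2.6  4.8 89.4] turn 0.006
after-turn axes mm [ 2.6  4.8 89.4] F [0.4 0.  0.6] gap 0.847 ff 0.0
```

```bash

python3 -m creep '[[2,4.5,30,0],[0,0,30,0],[0,0,18,0],[0,0,10,0],[0,0,0,0]]' |egrep 'tcp|force'
python3 -m creep '[[0,0,0,0],[0,0,0,0],[0,0,0,0],[0,0,0,0],[0,0,0,0]]' 0 35 | tail -5
python3 -m creep '[[0,0,-10,0],[0,0,-30,0],[0,0,-40,0],[0,0,-40,0],[0,0,0,0]]' |tail -3
python3 to.py .561 -.170 .118 -88.5
```

```text
tcp_pos: [0.4091, -0.1177, 0.0408]
contact_force: [-0.2, 0.3, -0.7]
finger_force: 0.0
tcp_pos: [0.4093, -0.1179, 0.0414]
ee_rot: [3.14, 0.056, 0.005]
contact_force: [0.6, 2.0, 6.5]
finger_gap: 0.583
finger_force: 38.6
contact_force: [1.6, 0.3, -2.1]
finger_gap: 0.581
finger_force: 37.9
tcp [ 0.4099 -0.1185  0.1636] yaw -87.96 j6 1.12 | now-axes mm [148.9  56.7  46.8] turn 0.009
after-turn axes mm [149.4  55.2  46.8] F [ 1.6  0.3 -2.1] gap 0.581 ff 37.9
```

```bash

python3 -m creep '[[20,8,0,0.009],[35,14,0,0],[35,14,0,0],[35,14,0,0],[22,5,0,0],[0,0,20,0],[0,0,15,0],[0,0,0,0]]' |tail -3
python3 to.py .564 -.170 .116 -88.5
```

```text
contact_force: [0.2, -0.4, -2.3]
finger_gap: 0.579
finger_force: 37.8
tcp [ 0.5545 -0.1676  0.1215] yaw -88.47 j6 1.15 | now-axes mm [9.5 2.6 5.4] turn 0.001
after-turn axes mm [9.5 2.6 5.4] F [ 0.2 -0.4 -2.3] gap 0.579 ff 37.8
```

```bash

python3 -m creep '[[8,2,0,0],[0,0,3,0],[0,0,3,0],[0,0,2,0],[0,0,0,0]]' |egrep 'tcp|force'
python3 -m creep '[[0,0,2,0],[0,0,0,0]]' |egrep 'tcp|force'
```

```text
tcp_pos: [0.5644, -0.1701, 0.1166]
contact_force: [-0.2, 0.2, -1.1]
finger_force: 37.8
tcp_pos: [0.5647, -0.1703, 0.1158]
contact_force: [-2.0, 0.4, 2.8]
finger_force: 38.2
```

Contact. Releasing, then on to box C.

```bash

python3 -m creep '[[0,0,0,0],[0,0,0,0],[0,0,0,0],[0,0,0,0]]' 0.85 |egrep 'tcp|force'
python3 -m creep '[[0,0,-30,0],[0,0,-50,0],[-30,0,-30,0],[-50,10,0,0],[-50,15,0,0],[-20,10,0,0],[0,0,0,0]]' |egrep 'force'
python3 to.py .412 -.206 .036 -90.8
```

```text
tcp_pos: [0.5646, -0.1702, 0.1147]
contact_force: [-0.4, -0.2, -0.1]
finger_force: 0.0
contact_force: [0.5, -0.1, 0.2]
finger_force: 0.0
tcp [ 0.4147 -0.2098  0.2252] yaw -88.6 j6 0.96 | now-axes mm [ -2.7  -3.9 189.2] turn 0.038
after-turn axes mm [ -2.9  -3.8 189.2] F [ 0.5 -0.1  0.2] gap 0.853 ff 0.0
```

```bash

python3 -m creep '[[-1,-4,50,0.038],[0,0,40,0],[0,0,0,0]]' 0.8 >/dev/null; python3 to.py .414 -.206 .036 -90.8
python3 - <<'E'
from h import *
t=snap('top','t6');s=snap('side','s6')
o=np.hstack([cv2.resize(t[120:260,240:400],(400,350),interpolation=2),cv2.resize(s[140:280,120:280],(400,350),interpolation=2)]);cv2.imwrite('pics/v6.png',o)
E
```

```text
tcp [ 0.413  -0.2034  0.1312] yaw -90.59 j6 1.0 | now-axes mm [ 1.7  3.1 95.2] turn 0.004
after-turn axes mm [ 1.7  3.1 95.2] F [0.1 0.7 0.1] gap 0.8 ff 0.0
```

View pics/v6.png

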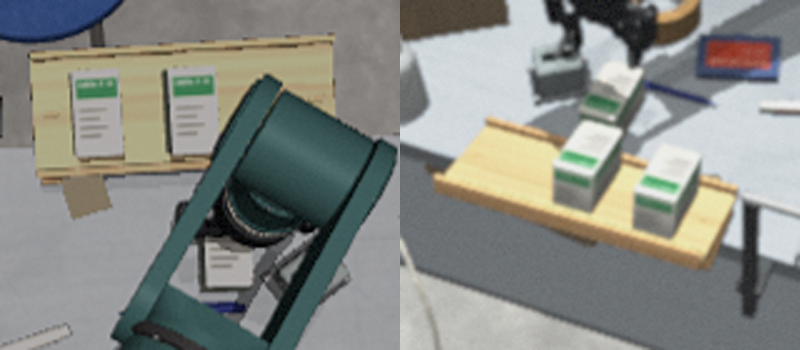

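Two boxes stand on the shelf side by side. Box C is still in place under the gripper, so I'll grip it now.

```bash

python3 -m creep '[[1,2.5,30,0],[0,0,30,0],[0,0,20,0],[0,0,12,0],[0,0,0,0]]' |egrep 'tcp|force'
python3 -m creep '[[0,0,0,0],[0,0,0,0],[0,0,0,0],[0,0,0,0],[0,0,0,0]]' 0 35 | egrep 'tcp|force|gap'
python3 -m creep '[[0,0,-10,0],[0,0,-30,0],[0,0,-40,0],[0,0,-40,0],[0,0,0,0]]' |tail -3
python3 to.py .566 -.270 .118 -88.5
```

```text
tcp_pos: [0.4162, -0.2081, 0.0436]
contact_force: [-0.6, -0.4, 0.2]
finger_force: 0.0
tcp_pos: [0.4167, -0.2085, 0.0446]
contact_force: [0.3, -0.1, 6.1]
finger_gap: 0.58
finger_force: 39.2
contact_force: [-0.9, -0.1, -1.7]
finger_gap: 0.576
finger_force: 38.5
tcp [ 0.4171 -0.2089  0.1668] yaw -90.64 j6 1.0 | now-axes mm [149.2  59.2  50. ] turn -0.037
after-turn axes mm [146.9  64.7  50. ] F [-0.9 -0.1 -1.7] gap 0.576 ff 38.5
```

```bash

python3 -m creep '[[20,9,0,-0.037],[35,15,0,0],[35,15,0,0],[35,15,0,0],[22,6,0,0],[0,0,20,0],[0,0,18,0],[0,0,0,0]]' |tail -3
python3 to.py .568 -.270 .119 -88.5
```

```text
contact_force: [1.4, 0.3, -1.0]
finger_gap: 0.577
finger_force: 38.4
tcp [ 0.5615 -0.2635  0.1208] yaw -88.53 j6 1.01 | now-axes mm [6.4 6.6 1.7] turn -0.001
after-turn axes mm [6.4 6.7 1.7] F [ 1.4  0.3 -1. ] gap 0.577 ff 38.4
```

```bash

python3 -m creep '[[5,6,0,0],[0,0,1,0],[0,0,2,0],[0,0,0,0]]' |egrep 'tcp|contact'
python3 -m creep '[[0,0,2,0],[0,0,0,0]]' |egrep 'tcp|contact'
```

```text
tcp_pos: [0.5687, -0.2705, 0.122]
contact_force: [-0.3, -0.5, -1.3]
tcp_pos: [0.5686, -0.2704, 0.1196]
contact_force: [0.4, -0.3, -0.8]
```

```bash

python3 -m creep '[[0,0,2,0],[0,0,1,0],[0,0,0,0]]' |egrep 'tcp|contact'
```

```text
tcp_pos: [0.5689, -0.2706, 0.1188]
contact_force: [-3.4, 2.7, 5.4]
```

```bash

python3 -m creep '[[0,0,0,0],[0,0,0,0],[0,0,0,0],[0,0,0,0]]' 0.85 |egrep 'tcp|contact'
python3 -m creep '[[0,0,-30,0],[0,0,-40,0],[-30,0,-30,0],[-50,-10,0,0],[-50,-10,0,0],[-50,-8,0,0],[-25,0,0,0],[0,0,0,0]]' |egrep 'contact'
python3 -m creep '[[0,0,0,0.166],[0,0,0,0.166],[0,0,0,0.166],[0,0,0,0.166],[0,0,0,0.166],[0,0,0,0.166],[0,0,0,0],[0,0,0,0]]' 0 |egrep 'gap|contact'
python3 to.py .341 -.242 .109 -145.5
python3 - <<'E'
from h import *
t=snap('top','t7');s=snap('side','s7')
o=np.hstack([cv2.resize(t[120:260,240:400],(400,350),interpolation=2),cv2.resize(s[140:280,120:280],(400,350),interpolation=2)]);cv2.imwrite('pics/v7.png',o)
E
```

```text
tcp_pos: [0.5687, -0.2705, 0.1166]
contact_force: [0.0, 0.9, 0.0]
contact_force: [0.7, 0.1, 1.2]
contact_force: [-0.1, -0.5, 0.1]
finger_gap: -0.002
tcp [ 0.3636 -0.2479  0.2167] yaw -145.43 j6 1.81 | now-axes mm [-17.7  15.3 107.7] turn 0.001
after-turn axes mm [-17.7  15.3 107.7] F [-0.1 -0.5  0.1] gap -0.002 ff 0.0
```

View pics/v7.png

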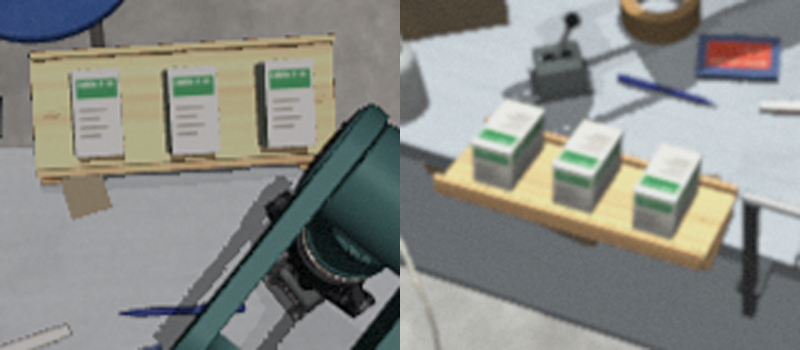

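All three boxes stand on the shelf. I'll check numerically that the basket is still on its hook, and move down behind the knob.

```bash

python3 - <<'E'
from h import *
for f in('s3','s7'):
    s=cv2.imread(f'pics/{f}.png')[222:242,335:362].max(2); b=[(x[1]+[335,222]).round(1) for x in blobs(s<70,6)]; print(f,b)
a,b=[cv2.imread(f'pics/{f}.png')[215:275,310:375].astype(int) for f in('s3','s7')]; print(np.abs(a-b).mean())
E
python3 -m creep '[[-17.5,15,20,0],[0,0,30,0],[0,0,30,0],[0,0,24,0],[0,0,0,0]]' |egrep 'contact'
python3 to.py .3635 -.2748 .109 -145.5
```

```text
s3 [array([347.5, 231.7])]
s7 [array([348. , 231.9])]
11.470940170940171
contact_force: [-0.2, -0.4, 0.0]
tcp [ 0.3397 -0.2408  0.1109] yaw -145.55 j6 1.79 | now-axes mm [41.5 -0.4  1.7] turn -0.001
after-turn axes mm [41.5 -0.3  1.7] F [-0.2 -0.4  0. ] gap 0.002 ff 0.0
```

```bash

python3 -m creep '[[10,0,0,0],[10,0,0,0],[10,0,0,0],[10,0,0,0],[10,0,0,0],[10,0,0,0],[0,0,0,0]]' |egrep 'tcp|contact'
python3 -m creep '[[6,0,0,0],[4,0,0,0],[0,0,0,0]]' |egrep 'tcp|contact'
python3 -m creep '[[4,0,0,0],[3,0,0,0],[0,0,0,0]]' |egrep 'tcp|contact'
```

```text
tcp_pos: [0.375, -0.2918, 0.1126]
contact_force: [-1.2, 2.0, 2.1]
tcp_pos: [0.3799, -0.299, 0.1117]
contact_force: [-2.2, 3.7, -3.1]
tcp_pos: [0.384, -0.3048, 0.112]
contact_force: [-1.1, 4.9, -4.3]
```

```bash

python3 -m creep '[[3,0,0,0],[0,0,0,0]]' |egrep 'tcp|contact'
python3 -m creep '[[3,0,0,0],[0,0,0,0]]' |egrep 'tcp|contact'
python3 - <<'E'
from h import *
t=snap('top','t8');s=snap('side','s8')
o=np.hstack([cv2.resize(t[180:270,300:420],(400,300),interpolation=2),cv2.resize(s[120:210,140:260],(400,300),interpolation=2)]);cv2.imwrite('pics/v8.png',o)
E
```

```text
tcp_pos: [0.3851, -0.3062, 0.1118]
contact_force: [-3.6, 7.5, -2.8]
tcp_pos: [0.3854, -0.3067, 0.1116]
contact_force: [-7.8, 12.6, 1.2]
```

View pics/v8.png

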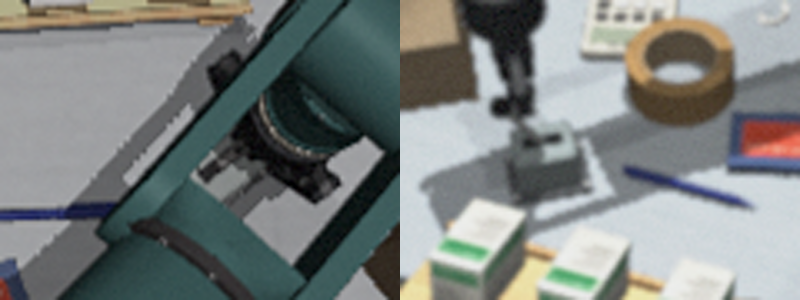

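The position has stalled while the force climbs to 15 N, and in the side view the knob is swung over at about crop (500,105). That means the lever is at its stop. Backing off the same way lets it spring back.

```bash

python3 -m creep '[[-10,0,0,0],[-15,0,0,0],[-20,0,0,0],[-20,0,0,0],[-20,0,0,0],[-15,0,0,0],[0,0,0,0]]' |egrep 'tcp|contact'
python3 -m creep '[[0,0,-30,0],[0,0,-50,0],[-30,0,-50,0],[-30,0,-20,0],[0,0,0,0],[0,0,0,0],[0,0,0,0],[0,0,0,0]]' |egrep 'time|tcp|contact'
python3 - <<'E'
from h import *
t=snap('top','t9');s=snap('side','s9')
cv2.imwrite('pics/v9.png',cv2.resize(s[130:280,130:400],(792,440),interpolation=2))
E
```

```text
tcp_pos: [0.3315, -0.228, 0.1136]
contact_force: [0.8, 0.3, -0.7]
time_s: 33.35
tcp_pos: [0.2973, -0.1786, 0.2617]
contact_force: [-0.4, 0.5, 0.3]
```

View pics/v9.png

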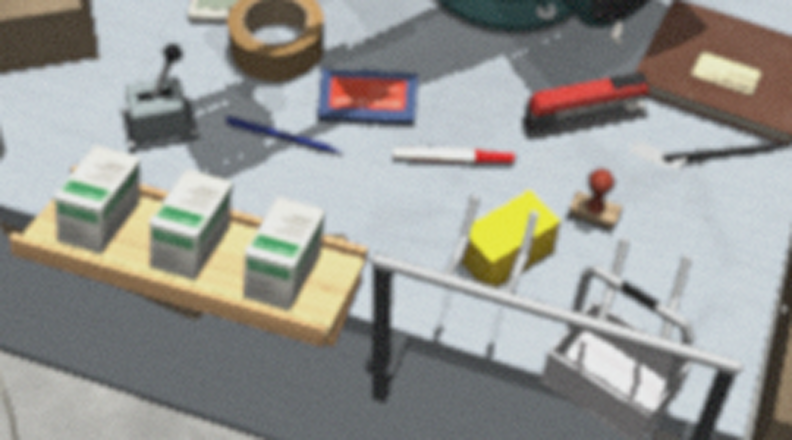

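The boxes, pen and stamp are fine and the lever is back at rest. The basket's sleeve is still in the hook at about (347,231), but the tray looks skewed compared with before, so I'll look closer.

```bash

python3 -m creep '[[0,0,0,0],[0,0,0,0],[0,0,0,0],[0,0,0,0],[0,0,0,0],[0,0,0,0],[0,0,0,0],[0,0,0,0]]' |egrep 'time'
python3 - <<'E'
from h import *
t=snap('top','t10');s=snap('side','s10'); s9=cv2.imread('pics/s9.png')
print(np.abs(s[215:275,310:375].astype(int)-s9[215:275,310:375]).mean())
o=np.hstack([cv2.resize(t[130:210,95:175],(400,400),interpolation=2),cv2.resize(s[200:280,305:385],(400,400),interpolation=2)]);cv2.imwrite('pics/v10.png',o)
E
```

```text
time_s: 34.45
18.487692307692306
```

View pics/v10.png

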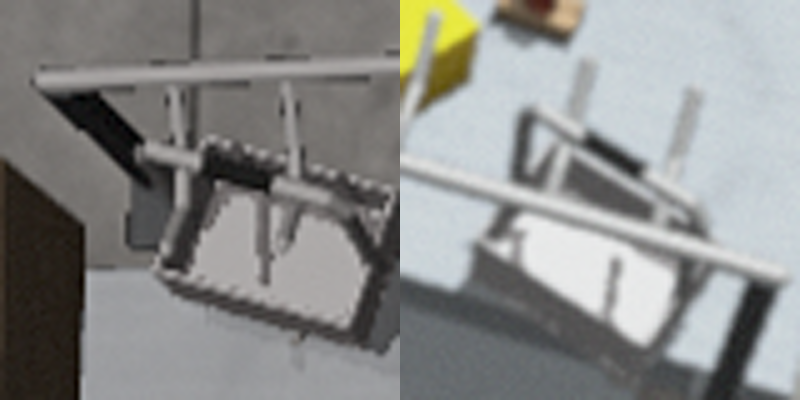

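The bar is still between the rods at (142,164) top and (347,231) side, but the basket is yawed about 15° and swaying, so it was knocked while hanging. I'll let it settle and measure again.

```bash

for i in 1 2 3; do python3 -m creep '[[0,0,0,0],[0,0,0,0],[0,0,0,0],[0,0,0,0],[0,0,0,0],[0,0,0,0],[0,0,0,0],[0,0,0,0]]' >/dev/null; done
python3 - <<'E'
from h import *
t=snap('top','t11');s=snap('side','s11')
def f():
    out=[]
    for n,im,(x0,x1,y0,y1) in (('top',t,(132,155,156,172)),('side',s,(335,362,222,242))):
        c=im[y0:y1,x0:x1].max(2); bs=[((b[1]+[x0,y0]).round(1),int(b[0][4])) for b in blobs(c<70,6)]; print(n,bs); out.append(bs)
f(); print(tri((142,164),(347.4,231)))
for i in range(4):
    import time; a=imaging.get_image('side').astype(int); print(np.abs(a-s)[215:275,310:375].mean())
o=np.hstack([cv2.resize(t[130:210,95:175],(400,400),interpolation=2),cv2.resize(s[200:280,305:385],(400,400),interpolation=2)]);cv2.imwrite('pics/v11.png',o)
E
```

```text
top [(array([140.4, 163.5]), 128)]
side [(array([347.4, 230.8]), 24)]
(array([0.54134193, 0.26885495, 0.18075557]), np.float64(0.00040217075939029813))
2.7105982905982904
2.971196581196581
2.772136752136752
2.178119658119658
```

View pics/v11.png

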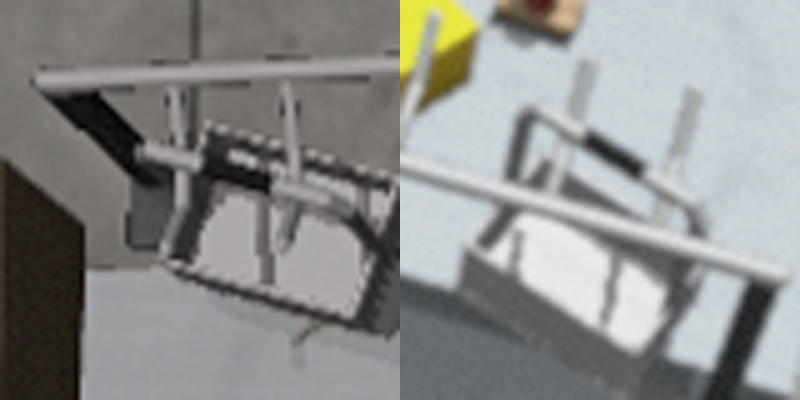

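The basket has settled. Its handle is at (0.541, 0.269, 0.181), the same as before the knock and inside the hook's tolerances, so its yaw doesn't matter. The knob is back at its start pixel, about (188,148). Handing in.

```bash
python3 -c "
from rig import workorder
print(workorder.finish_job())"
```

```text
the job is handed in; nothing more can be done
None
```

I handed in the job with all three boxes upright on the shelf, the one basket present hanging on the left double hook, and the lever swung to its stop and sprung back; the pen and stamp looked untouched, the basket was knocked askew after I hung it but its handle stayed in the hook, and no verdict came back.

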